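# Clip in the last probe and close the cover

### The arm

A 6-joint arm with a two-finger parallel gripper is mounted at the origin on the work surface. World frame = base frame: x ahead of the robot, y to its left, z up, the work surface at z = 0. Lengths are in m, angles in rad, forces in N, time in s.
With the tool pointing down it reaches from about 0.275 to 0.825 m from the base axis. Payload 5.2 kg.
Tool frame: the origin (TCP) lies at the very end of the fingers, on their centre line; the grasp point (between the pads) lies 19 mm behind it (bot.grip_point_offset is the distance from the TCP to the grasp point, in m); z points along the fingers, y is the direction in which the jaws open and shut (so a half turn about z gives the same grasp; the last joint's range is limited). The gripper opens to 93 mm and grips with 3 to 60 N. Pads are 15 mm wide; open, the fingers measure 128 mm over their backs; the gripper's body (75 mm by 188 mm) begins 65 mm behind the grasp point.
Start: joints at [-1.528, 0.259, 1.535, -0, 1.348, -0.203], TCP at [0.134, -0.533, 0.219] pointing down, gripper open.
Joint ranges: [-3.14, 3.14], [-0.91, 2.08], [0.19, 2.58], [-1.22, 4.36], [0.22, 2.71], [-3.12, 3.12]. Speed limits (rad/s): [2.57, 2.57, 3.14, 3.14, 3.14, 3.14].

### API

Orientations are given as a unit quaternion [x, y, z, w].
In Python, from bench import get_obs, capture, bot gives the robot as it stands.
- The arm moves only by the shell command python3 -m jog 'ROWS'. ROWS is JSON, a list that holds one entry, the list of rows, each a list of 7 numbers: the shift along the tool's x, y, z normalised to -1 to 1, where 1 is 300 mm, then the turn, a rotation vector about the tool's x, y, z normalised to -1 to 1, where 1 is 180 degrees, then the opening, from -1 (shut) to 1 (fully open). A call has 1 to 5 rows; each row is the pose to reach, as a shift and turn from the pose measured when the call began, along the tool's axes at that moment, turning the shorter way round; what a row does not reach only later rows make up. A row lasts 1/8 s, in which the tool goes at most 62.5 mm and 10.7 degrees, less where a joint would pass 70% of its speed; a pose out of reach is approached as far as the arm can. A call with a number of a shift or a turn outside -1 to 1 is refused whole. A call with a gripper value outside its range is refused whole. The fingers move at their own pace and stop on an object; the grip force is fixed at half the most. Time passes only in rows, so rows that repeat a pose let the fingers close. It gives the time, the measured TCP pose, the force and the opening at its end, in the units of the state.
- get_obs(): the state, without advancing time (a new reading comes with each control period).
- capture(name): name is "side" or "top" or "wrist"; returns a dict with "image" (420x560x3 uint8, blue, green, red), "mtx" (3x3 intrinsics, pixels), "k1" (the pictures are not rectified: a ray, as slopes to the right and down, at radius r is drawn at 1 + k1 r^2 times it, then the intrinsics apply), "extrinsics" (4x4, takes a point from world to camera coordinates). Camera axes: x right, y down, z forward; pixel columns grow to the right and rows downward; lengths in m; the calibration is good to about 2 mm. A picture is of the moment at which its call begins. There is no depth.
- bot.job_done(): hands the job in, once; it reports no verdict.
The state is a dict: "clock": time; "joint_pos": joint angles; "joint_velocities": joint speeds; "joint_torque": joint torques, N m; "position": TCP position; "tool_rot": TCP orientation; "contact_force": force on the tool from outside, world axes, zero at the start; "ft_torque": the same for the moment, N m; "gripper_width": finger opening in m.
Only numpy, scipy, OpenCV 4.12 (cv2) and the standard library are available. Lean on these libraries where they do the work, as an engineer would, in place of code of your own. Each camera call takes 0.05 s, during which the arm holds its last target. There are 200 camera calls.

### The job

Take the loose probe rod from its rest and press it down into the empty clip of the probe station, the one marked orange, until it snaps fully home at both ends. Then bring the station's clear cover down by its handle and let it gently onto its stop, without dropping or forcing it, and let go. Leave the other probes and everything else on the bench where they are.

Things in the scene. Friction and masses are not known exactly. Their poses are not given: they have to be found in the camera images.
- probe_a_center (a point): Centre of the loose probe rod: steel, round ends, blue sleeve round its middle 46 mm, 18 mm in diameter, 130 mm long, about 0.16 kg, both ends alike. Its x axis runs along the rod. At the start it lies level in the grey rest, its axis 45 mm above the bench.
- rest: Grey rest, fixed to the bench, that holds the loose probe at the start: a base 130 x 70 x 8 mm, origin at the centre of its underside, x along the rod, with two V saddles 14 mm wide centred at x = -45 and +45 mm. Between the saddles the space beside and under the rod is open for fingers, down to the base.
- station: Probe station, fixed to the bench: white tray 225 (x) x 320 (y) x 12 mm, origin at the centre of its underside, -x is its front (orange strip), z up. Two aluminium rails along y, 14 mm wide, centred at x = -38 and +38 mm, tops (the seats) 41 mm above the bench. Three clips at y = -75, 0, +75 mm each take one probe lying level along x, from above. Two are full, one is empty.
- slot (a point): Where the centre of the loose probe belongs: on the axis of a probe fully home in the empty clip, 50 mm above the bench, midway between the rails; x along the clip (the rod's direction, either way round), z up. Between the rails 55 mm are open for fingers, down to the tray's 12 mm.
- marker: Orange square (44 x 44 mm, 1.5 mm thick) on the tray under the empty clip, origin at its underside, 38 mm below the slot point. A clip is a pair of blue spring jaws on each rail; their round lips (radius 4 mm, tops 62 mm above the bench) stand 12 mm apart. A probe laid on the lips has its axis 67 mm up; pushed down with about 6 to 15 N it spreads them, snaps past and drops on the seats.
- probe_b_center (a point): Centre of a like probe that is already in a clip.
- probe_c_center (a point): Centre of another like probe that is already in a clip.
- cover (a joint): Angle of the station's clear cover, rad: 0 is level (shut), growing as it opens; 1.57 is upright, 1.8 its limit. Hinge friction (about 0.12 N m) holds it near upright where it starts; leaning well forward it falls shut by its own weight (about 0.45 N m when level, light damping). Lowered, it rests on its stop at an angle not known beforehand, between 0.02 and 0.16 rad.
- cover_panel: The clear cover with white frame, about 0.48 kg: panel 155 mm deep from the hinge, 320 mm wide, 6 mm thick, its underside in the plane of the hinge axis. Origin on the hinge axis at mid width; its -x points from the hinge to the front edge, y along the hinge.
- cover_hinge (a point): Middle of the cover's hinge axis, along the far side of the station, 74 mm above the bench; the axis runs along y. Fixed to the station, whose axes it has: level, +x to the back.
- cover_bar (a point): Centre of the cover's orange handle bar: round, 16 mm in diameter, 120 mm long, parallel to the hinge, on a post at each end, 40 mm clear of the panel's front edge; 203 mm from the hinge axis along the panel and 3 mm above its underside. It moves on an arc about the hinge. Pinched from above with the tool kept pointing down, it turns between the fingers as the cover swings.
- stop: The cover's stop at the station's left end: steel post 16 mm in diameter with a rubber-tipped screw set to an unknown height by someone earlier; the cover's panel comes to rest on the tip, 140 mm from the hinge. Origin at the foot of the post, 12 mm above the bench. The soft rubber gives a few millimetres under a firm push.
- beaker: Glass beaker, 84 mm wide, 110 mm high; a bystander. Origin at its underside.
- amber_bottle: Amber glass bottle with black cap, 72 mm wide, 150 mm high; a bystander. Origin at its underside.
- white_jar: White jar with red cap, 64 mm wide, 90 mm high; a bystander. Origin at its underside.
- filter_box: Cardboard box of filter paper, 120 x 160 x 40 mm; a bystander. Origin at its underside.
- spatula: Spatula lying on the bench, 180 mm long; a bystander. Origin at its underside.
Things that resemble listed ones, but are neither listed nor needed, are in the scene too. Leave any purple or yellow look-alike of the part that bears probe_a_center alone.

How it is judged:
On the way, in this order (a step that is already met when the one before it is completed fails the run):
1. with the cover still up, the loose probe is fully home in the empty clip (z of probe_a_center in the frame of slot between -0.004 and 0.003 m and horizontal distance between probe_a_center and slot below 0.015 m and y of probe_a_center in the frame of slot between -0.003 and 0.003 m and angle between the x axis of probe_a_center and the x axis of slot, either way round below 0.05 rad and value of joint cover above 0.9 rad), for 0.2 s.
2. the cover is down, at rest on its stop (contact force between cover_panel and stop above 0.5 N and value of joint cover below 0.17 rad and velocity of joint cover between -0.05 and 0.05 rad/s), for 0.2 s.
At the end, for the whole second after the job is handed in: The loose probe is fully home in the marked clip (its axis within 3 mm of the clip's sideways and -4/+3 mm in height, its middle within 15 mm, parallel within 0.05 rad) and the cover is down (joint below 0.17 rad), rests on its stop with more than 0.5 N and is still (below 0.05 rad/s) (all of step 2 and z of probe_a_center in the frame of slot between -0.004 and 0.003 m and horizontal distance between probe_a_center and slot below 0.015 m and y of probe_a_center in the frame of slot between -0.003 and 0.003 m and angle between the x axis of probe_a_center and the x axis of slot, either way round below 0.05 rad); the robot touches nothing.
It fails at once if the cover drops: it swings down faster than 1.6 rad/s within 0.3 rad of level (value of joint cover below 0.3 rad and velocity of joint cover below -1.6 rad/s).
It fails at once if the cover is forced on its stop with more than 40 N (contact force between cover_panel and stop above 40 N).
It fails at once if a probe already in its clip is moved by more than 10 mm (distance of any of probe_b_center, probe_c_center from where it was at the start of the episode above 0.01 m).
It fails at once if a bystander is moved by more than 30 mm (distance of any of beaker, amber_bottle, white_jar, filter_box, spatula from where it was at the start of the episode above 0.03 m).
It also fails if it takes over 64 s, if anything falls off the work surface, if the arm or the gripper's body presses on something with over 40 N, if the wrist force passes 120 N, or if a joint passes its speed limit or range.

## Working session

There is one attempt and no reset: what is moved stays moved. The work goes in short steps, Python scripts to look and compute and a shell command to move; the robot and the scene stay as the last step left them, time stands still between calls to the robot, and variables do not carry over. Pictures are saved under pics/ and viewed, about 8 in all and at most 12, crops included, and the job is handed in when it is done.

```bash
mkdir -p pics; cat > h.py <<'E'
import numpy as np, cv2, json
from bench import get_obs, capture, bot
from scipy.spatial.transform import Rotation as R
def ray(c,uv):
    K=np.array(c["mtx"]);T=np.array(c["extrinsics"])
    d=np.array([(uv[0]-K[0,2])/K[0,0],(uv[1]-K[1,2])/K[1,1]]);s=d.copy()
    for _ in range(20): s=d/(1+c["k1"]*(s@s))
    Rm=T[:3,:3];return -Rm.T@T[:3,3], Rm.T@np.array([s[0],s[1],1])
def onz(c,uv,z):
    o,d=ray(c,uv);return o+d*(z-o[2])/d[2]
def proj(c,p):
    T=np.array(c["extrinsics"]);K=np.array(c["mtx"]);q=T[:3,:3]@np.array(p)+T[:3,3];s=q[:2]/q[2];s=s*(1+c["k1"]*(s@s))
    return K[:2,:2]@s+K[:2,2]
def rel(p,z=None,w=1):
    "tool shift (row units) from now to TCP world p"
    o=get_obs();return R.from_quat(o["tool_rot"]).inv().apply(np.array(p)-o["position"])/.3
E
python3 - <<'E'
from h import *
o=get_obs();print(o)
for n in("top","side"):
    c=capture(n);cv2.imwrite(f"pics/{n}0.png",c["image"]);print(n,c["mtx"],c["k1"],np.round(c["extrinsics"],3))
E
```

```text
{'clock': 0.0, 'joint_pos': array([-1.52779690e+00,  2.59322264e-01,  1.53604670e+00, -2.57773794e-06,
        1.34795927e+00, -2.02774801e-01]), 'joint_velocities': array([ 0.00216626, -0.00181644,  0.00098198, -0.00016755, -0.00137737,
       -0.00107104]), 'joint_torque': array([-5.77797764e-04, -4.37308359e+01, -2.84002519e+01,  7.17913778e-02,
        4.15575737e-02, -1.65328920e-04]), 'position': array([ 0.13383167, -0.53293625,  0.21784344]), 'tool_rot': array([ 9.92458467e-01,  1.22578293e-01,  6.79991473e-05, -8.65121025e-04]), 'contact_force': array([-0.00807322, -0.54917867, -0.14611836]), 'ft_torque': array([-0.03294498,  0.02564777, -0.00521699]), 'gripper_width': 0.09284491182119116}
top [[446.03021168   0.         283.3021922 ]
 [  0.         446.03021168 217.07694491]
 [  0.           0.           1.        ]] 0.04369369702443684 [[ 1.200e-02 -1.000e+00  3.000e-03  1.100e-02]
 [-9.800e-01 -1.200e-02 -1.980e-01  5.610e-01]
 [ 1.980e-01 -1.000e-03 -9.800e-01  1.251e+00]
 [ 0.000e+00  0.000e+00  0.000e+00  1.000e+00]]
side [[524.86404483   0.         283.41435138]
 [  0.         524.86404483 204.77753486]
 [  0.           0.           1.        ]] 0.027095592147229508 [[ 0.77  -0.638 -0.    -0.401]
 [-0.479 -0.577 -0.662  0.327]
 [ 0.423  0.51  -0.749  1.644]
 [ 0.     0.     0.     1.   ]]
```

View pics/top0.png

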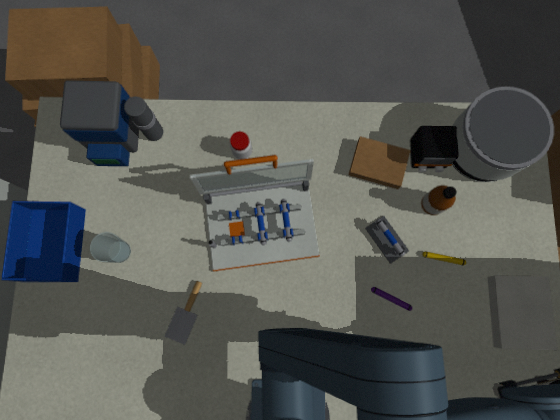

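View pics/side0.png

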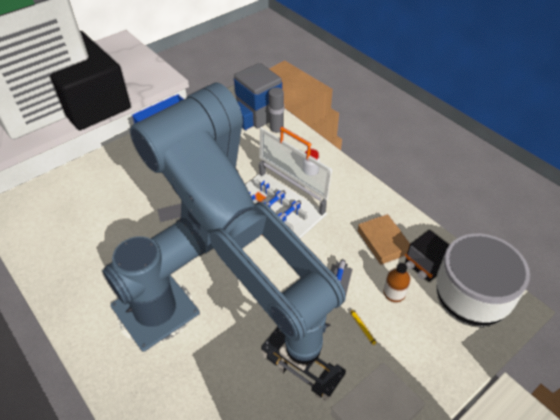

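Top view: the loose probe with its blue sleeve is in the grey rest at (388,238). Its look-alikes are yellow at (444,258) and purple at (391,298), and both stay put. The station is at (262,230) with the orange marker and empty clip at (237,228), and the cover bar at (252,163). Next I'll measure these and confirm in one crop.

```bash
python3 - <<'E'
from h import *
c=capture("top");im=c["image"];h=cv2.cvtColor(im,cv2.COLOR_BGR2HSV)
def blobs(lo,hi,roi,z,mn=8):
    m=cv2.inRange(h,lo,hi);k=np.zeros_like(m);x0,y0,x1,y1=roi;k[y0:y1,x0:x1]=m[y0:y1,x0:x1]
    for q in cv2.findContours(k,cv2.RETR_EXTERNAL,cv2.CHAIN_APPROX_NONE)[0]:
        t=np.zeros_like(k);cv2.drawContours(t,[q],-1,255,-1);ys,xs=np.nonzero(t&k)
        if len(xs)<mn: continue
        P=np.array([onz(c,(a,b),z)[:2] for a,b in zip(xs,ys)]);u=np.linalg.svd(P-P.mean(0))[2][0]
        (cx,cy),wh,a=cv2.minAreaRect(P.astype(np.float32))
        print(len(xs),[xs.mean().round(1),ys.mean().round(1)],"mean",P.mean(0).round(4),"rect",round(cx,4),round(cy,4),np.round(wh,3),round(a,1),"axisdeg",np.degrees(np.arctan2(u[1],u[0])).round(1))
print("marker/strip");blobs((5,150,120),(18,255,255),(200,195,330,280),.0135)
print("bar");blobs((5,150,120),(18,255,255),(215,150,290,180),.27)
print("sleeve");blobs((100,110,60),(125,255,255),(365,215,415,262),.05)
print("blue station");blobs((100,110,60),(125,255,255),(205,190,310,255),.055)
crop=np.hstack([cv2.resize(im[y:y+130,x:x+130],(390,390),interpolation=cv2.INTER_CUBIC) for x,y in((190,145),(340,185))])
cv2.imwrite("pics/crop1.png",crop)
E
```

```text
marker/strip
159 [np.float64(235.7), np.float64(227.8)] mean [0.5345 0.1608] rect 0.5334 0.1595 [0.038 0.041] 9.0 axisdeg 120.0
bar
186 [np.float64(251.1), np.float64(160.6)] mean [0.6605 0.1004] rect 0.6609 0.1006 [0.011 0.127] 9.3 axisdeg -81.3
sleeve
84 [np.float64(390.4), np.float64(236.5)] mean [ 0.508  -0.2945] rect 0.508 -0.2946 [0.045 0.015] 34.0 axisdeg -146.1
blue station
20 [np.float64(232.9), np.float64(240.2)] mean [0.4907 0.1633] rect 0.4899 0.163 [0.021 0.006] 2.0 axisdeg -177.5
21 [np.float64(240.2), np.float64(239.0)] mean [0.4946 0.1422] rect 0.4945 0.1414 [0.018 0.009] 1.8 axisdeg -166.1
20 [np.float64(258.7), np.float64(236.2)] mean [0.5033 0.0888] rect 0.5029 0.0885 [0.02  0.008] 10.7 axisdeg -175.9
19 [np.float64(265.7), np.float64(235.0)] mean [0.5071 0.0686] rect 0.5068 0.0686 [0.019 0.007] 19.3 axisdeg -163.6
18 [np.float64(291.1), np.float64(231.6)] mean [ 0.5182 -0.0052] rect 0.5169 -0.0049 [0.018 0.006] 0.5 axisdeg -172.6
21 [np.float64(284.0), np.float64(232.7)] mean [0.5146 0.0156] rect 0.5151 0.0155 [0.021 0.006] 0.7 axisdeg 178.2
86 [np.float64(260.5), np.float64(222.5)] mean [0.544  0.0845] rect 0.5444 0.0846 [0.045 0.017] 9.2 axisdeg -170.7
22 [np.float64(229.9), np.float64(214.6)] mean [0.5664 0.1748] rect 0.5652 0.1744 [0.024 0.006] 2.1 axisdeg -179.0
21 [np.float64(237.1), np.float64(213.4)] mean [0.5703 0.1536] rect 0.5697 0.1538 [0.022 0.008] 11.0 axisdeg -166.7
18 [np.float64(255.2), np.float64(210.6)] mean [0.5794 0.1008] rect 0.5787 0.1005 [0.018 0.008] 15.0 axisdeg -170.4
20 [np.float64(262.3), np.float64(210.0)] mean [0.5815 0.0801] rect 0.5798 0.0801 [0.022 0.008] 10.4 axisdeg -164.5
102 [np.float64(286.3), np.float64(216.9)] mean [0.5615 0.0094] rect 0.5674 0.0102 [0.066 0.018] 0.5 axisdeg 179.4
21 [np.float64(280.6), np.float64(207.1)] mean [0.5907 0.0263] rect 0.5901 0.0258 [0.021 0.009] 11.8 axisdeg -174.9
```

View pics/crop1.png

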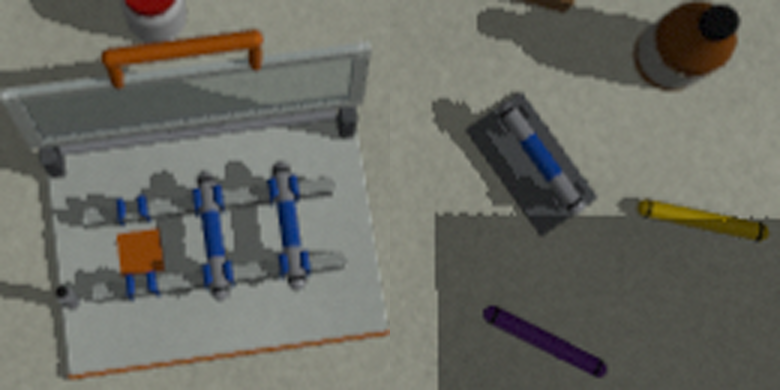

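Crop: the loose rod is the grey and blue one in the grey rest. Its sleeve is at about (540,155) in the crop, and yellow and purple have no rest. The empty clip is over the orange square. Next I'll check the bottle clearance and work out the first move.

```bash
python3 - <<'E'
from h import *
c=capture("top")
b=onz(c,(340+718/3-390/3,185+22/3),.15);print("bottle cap",b)
r=np.array([.508,-.2945]);print("rel along/perp rod",[ (b[:2]-r)@np.array([np.cos(a),np.sin(a)]) for a in (np.radians(34),np.radians(124))])
print(rel([.508,-.2945,.17]))
# station geometry with yaw 9
a=np.radians(9);X=np.array([np.cos(a),np.sin(a)]);Y=np.array([-X[1],X[0]])
for n,uv,z in (("hinge L",(190+52/3,145+155/3),.074),("hinge R",(190+347/3,145+122/3),.074),("stop",(190+65/3,145+292/3),.08),("stripL",(190+68/3,145+376/3),.012),("stripR",(190+388/3,145+332/3),.012)):
    p=onz(c,uv,z)[:2];d=p-np.array([.5425,.0846]);print(n,p.round(3),"st",(d@X).round(3),(d@Y).round(3))
E
```

```text
bottle cap [ 0.61638796 -0.43466349  0.15      ]
rel along/perp rod [np.float64(0.011479257146362002), np.float64(-0.17681057865116526)]
[ 1.40321568 -0.46782584  0.16134209]
hinge L [0.615 0.24 ] st 0.096 0.142
hinge R [ 0.652 -0.046] st 0.087 -0.146
stop [0.48 0.22] st -0.04 0.144
stripL [0.407 0.225] st -0.112 0.16
stripR [ 0.454 -0.091] st -0.115 -0.159
```

```bash
python3 -m jog '[[[0.95,-0.317,0.03,0,0,-0.111,0.2],[0.95,-0.317,0.03,0,0,-0.111,0.2],[0.95,-0.317,0.03,0,0,-0.111,0.2],[0.95,-0.317,0.03,0,0,-0.111,0.2],[0.95,-0.317,0.03,0,0,-0.111,0.2]]]'; python3 -c "
from h import *
print(rel([.508,-.2945,.17]))"
```

```text
clock: 0.82
position: [0.3888, -0.3698, 0.2092]
tool_rot: [0.956, 0.293, 0.0, -0.001]
contact_force: [-0.0, -1.0, 0.1]
gripper_width: 0.056
[0.46961694 0.0149378  0.13097661]
```

```bash
python3 -m jog '[[[0.47,0.015,0.13,0,0,0,0.2],[0.47,0.015,0.13,0,0,0,0.2],[0.47,0.015,0.13,0,0,0,0.2],[0.47,0.015,0.13,0,0,0,0.2]]]'; python3 - <<'E'
from h import *
c=capture("wrist");cv2.imwrite("pics/w1.png",c["image"]);h=cv2.cvtColor(c["image"],cv2.COLOR_BGR2HSV)
m=cv2.inRange(h,(100,110,50),(125,255,255))
for q in cv2.findContours(m,cv2.RETR_EXTERNAL,cv2.CHAIN_APPROX_NONE)[0]:
    if cv2.contourArea(q)<200: continue
    P=np.array([onz(c,p[0],.045)[:2] for p in q]);print(cv2.boundingRect(q),cv2.minAreaRect(P.astype(np.float32)))
E
```

```text
clock: 1.32
position: [0.5089, -0.2927, 0.1692]
tool_rot: [0.956, 0.295, -0.0, -0.001]
contact_force: [-0.3, 0.4, 0.4]
gripper_width: 0.056
(269, 180, 21, 52) ((0.5064147114753723, -0.2959035038948059), (0.04817507788538933, 0.018013589084148407), 33.880245208740234)
```

View pics/w1.png

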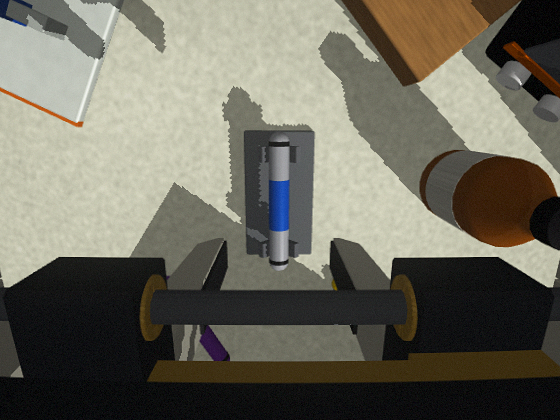

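Wrist view: the rod's sleeve is at (279,205), between the saddles, at world (0.506,-0.296) with yaw 34°. The fingers are aligned to straddle it, so I'm descending and gripping.

```bash
python3 -m jog '[[[-0.013,0.004,0.2,0,0,0.002,0.2],[-0.013,0.004,0.35,0,0,0.002,0.2],[-0.013,0.004,0.44,0,0,0.002,0.2],[-0.013,0.004,0.473,0,0,0.002,0.2],[-0.013,0.004,0.473,0,0,0.002,0.2]]]'; python3 -m jog '[[[0,0,0,0,0,0,-1],[0,0,0,0,0,0,-1],[0,0,0,0,0,0,-1],[0,0,0,0,0,0,-1],[0,0,0,0,0,0,-1]]]'
```

```text
clock: 2.0
position: [0.505, -0.2977, 0.0282]
tool_rot: [0.957, 0.291, -0.0, -0.001]
contact_force: [-1.5, 0.8, -0.4]
gripper_width: 0.0558
clock: 2.62
position: [0.504, -0.296, 0.0283]
tool_rot: [0.957, 0.291, -0.001, -0.003]
contact_force: [-2.8, 4.1, 5.0]
gripper_width: 0.0173
```

```bash
python3 -m jog '[[[0,0,-0.2,0,0,0,-1],[0,0,-0.4,0,0,0,-1],[0,0,-0.55,0,0,0,-1],[0,0,-0.55,0,0,0,-1]]]'; python3 -c "
from h import *
o=get_obs();print(R.from_quat(o['tool_rot']).as_matrix().round(4),rel([.515,.13,.19]))"
```

```text
clock: 3.12
position: [0.5065, -0.2982, 0.1975]
tool_rot: [0.957, 0.291, 0.001, 0.001]
contact_force: [0.1, 0.3, -2.8]
gripper_width: 0.0172
[[ 0.8308  0.5566  0.0029]
 [ 0.5566 -0.8308 -0.0012]
 [ 0.0017  0.0027 -1.    ]] [ 0.81806905 -1.16998123  0.02332275]
```

```bash
python3 -m jog '[[[0.1,-0.14,0,0,0,0.03,-1],[0.2,-0.28,0,0,0,0.06,-1],[0.32,-0.45,0,0,0,0.09,-1],[0.45,-0.63,0,0,0,0.12,-1],[0.55,-0.78,0,0,0,0.138,-1]]]'; python3 -c "
from h import *
o=get_obs();print(R.from_quat(o['tool_rot']).as_euler('xyz',degrees=True),rel([.5,.135,.19]))"
```

```text
clock: 3.75
position: [0.5119, -0.0097, 0.1951]
tool_rot: [0.997, 0.077, -0.0, 0.0]
contact_force: [1.2, -0.9, -0.8]
gripper_width: 0.0168
[1.79983338e+02 2.18895909e-02 8.85072688e+00] [ 0.03501958 -0.48257153  0.01679368]
```

```bash
python3 -m jog '[[[-0.17,-0.2,0,0,0,0,-1],[-0.17,-0.4,0,0,0,0,-1],[-0.17,-0.53,0,0,0,0,-1],[-0.17,-0.53,0,0,0,0,-1],[-0.17,-0.53,0,0,0,0,-1]]]'; python3 - <<'E'
from h import *
o=get_obs();print(o["position"])
c=capture("wrist");cv2.imwrite("pics/w2.png",c["image"]);h=cv2.cvtColor(c["image"],cv2.COLOR_BGR2HSV)
for nm,lo,hi,z in(("blue",(100,110,50),(125,255,255),.058),("orange",(5,150,100),(18,255,255),.0135)):
  m=cv2.inRange(h,lo,hi)
  for q in cv2.findContours(m,cv2.RETR_EXTERNAL,cv2.CHAIN_APPROX_NONE)[0]:
    if cv2.contourArea(q)<60: continue
    P=np.array([onz(c,p[0],z)[:2] for p in q]).astype(np.float32);r=cv2.minAreaRect(P);print(nm,cv2.boundingRect(q),np.round(r[0],4),np.round(r[1],4),round(r[2],1))
E
```

```text
clock: 4.38
position: [0.4363, 0.1395, 0.1938]
tool_rot: [0.997, 0.078, -0.001, 0.0]
contact_force: [-0.6, -0.2, -2.2]
gripper_width: 0.0169
[0.43629761 0.13945933 0.19380341]
blue (259, 217, 38, 74) [0.3805 0.1303] [0.0782 0.0358] 9.7
blue (443, 125, 11, 22) [ 0.5194 -0.0056] [0.0189 0.0088] 9.6
blue (404, 125, 29, 23) [0.5146 0.0219] [0.0198 0.0245] 7.4
blue (362, 124, 10, 22) [0.508  0.0689] [0.0187 0.0082] 9.3
blue (333, 124, 17, 22) [0.5044 0.0919] [0.0191 0.0145] 11.1
blue (257, 123, 10, 17) [0.4961 0.1634] [0.0141 0.0081] 8.1
blue (425, 65, 27, 55) [0.5544 0.0136] [0.0463 0.0196] 8.7
blue (345, 63, 24, 55) [0.5439 0.086 ] [0.0455 0.0183] 9.1
blue (453, 35, 11, 28) [0.5931 0.0055] [0.0217 0.0089] 15.0
blue (411, 34, 31, 33) [0.5873 0.0337] [0.0198 0.0309] 28.2
blue (368, 32, 10, 31) [0.5811 0.0795] [0.024  0.0078] 12.1
blue (335, 32, 20, 33) [0.5761 0.1021] [0.0139 0.0275] 89.9
blue (256, 32, 10, 33) [0.565  0.1738] [0.0257 0.0076] 10.5
blue (280, 31, 10, 34) [0.5685 0.154 ] [0.0265 0.0077] 9.3
orange (297, 202, 186, 4) [0.4401 0.0143] [0.0032 0.2062] 8.6
orange (196, 200, 63, 5) [0.4133 0.1916] [0.0045 0.0677] 7.0
orange (252, 72, 44, 45) [0.5327 0.1588] [0.0426 0.0437] 8.9
```

View pics/w2.png

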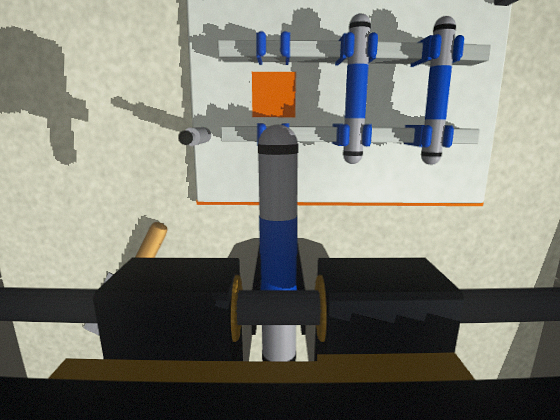

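Wrist view: the orange marker is at (274,94) with the empty jaws at (262/285,47). The rod in hand points up the image along column 278, with its tip at (278,125) and the sleeve edge at row 219.

```bash
python3 - <<'E'
from h import *
o=get_obs();im=cv2.imread("pics/w2.png");c=capture("wrist")
t=np.array(o["position"]);Rm=R.from_quat(o["tool_rot"])
g=cv2.cvtColor(im,cv2.COLOR_BGR2HSV)
for uv,z in(((277.5,125),.2105),((278,219),.2195)): print("tool frame",Rm.inv().apply(onz(c,uv,z)-t).round(4))
for v in (235,250,262):
    r=np.nonzero(cv2.inRange(g[v:v+1],(100,110,30),(125,255,255))[0])[0];r=r[(r>240)&(r<310)];print(v,r.min(),r.max(),Rm.inv().apply(onz(c,((r.min()+r.max())/2,v),.2125)-t).round(4))
for v in (155,175,200):
    e=im[v,225:335].astype(int);d=np.abs(np.diff(e,axis=0)).sum(1);print(v,[(i+225,int(d[i])) for i in np.argsort(-d)[:5]], Rm.inv().apply(onz(c,(278,v),.2125)-t).round(4))
# true centers at z=.05
for uv in((274,94.5),): print("marker tool", Rm.inv().apply(onz(c,uv,.0135)-t).round(4))
print("yaw",Rm.as_euler('xyz',degrees=True), "shift",rel([.5327,.1588,.12]))
E
```

```text
tool frame [ 0.0687  0.0003 -0.0166]
tool frame [ 0.0278  0.0005 -0.0255]
235 260 296 [ 0.0178  0.0005 -0.0185]
250 259 297 [ 0.0101  0.0005 -0.0185]
262 261 296 [ 0.0039  0.0007 -0.0185]
155 [(np.int64(257), 226), (np.int64(297), 203), (np.int64(296), 177), (np.int64(258), 134), (np.int64(256), 51)] [ 0.0556  0.0005 -0.0186]
175 [(np.int64(258), 332), (np.int64(296), 234), (np.int64(297), 215), (np.int64(257), 84), (np.int64(295), 28)] [ 0.0466  0.0005 -0.0186]
200 [(np.int64(258), 243), (np.int64(296), 229), (np.int64(297), 186), (np.int64(259), 117), (np.int64(257), 56)] [ 0.0349  0.0005 -0.0186]
marker tool [ 0.0986 -0.0036  0.1803]
yaw [1.79964057e+02 1.31630802e-01 8.83915541e+00] shift [ 0.32596355 -0.0179905   0.24696346]
```

```bash
python3 -m jog '[[[0.15,-0.01,0.1,0,0,0,-1],[0.3,-0.014,0.25,0,0,0,-1],[0.315,-0.014,0.36,0,0,0,-1],[0.315,-0.014,0.36,0,0,0,-1],[0.315,-0.014,0.36,0,0,0,-1]]]'; python3 - <<'E'
from h import *
print("shift",rel([.5287,.1587,.068]),R.from_quat(get_obs()["tool_rot"]).as_euler('xyz',degrees=True))
c=capture("wrist");cv2.imwrite("pics/w3.png",c["image"])
E
```

```text
clock: 5.1
position: [0.53, 0.1562, 0.0869]
tool_rot: [0.997, 0.076, -0.001, 0.0]
contact_force: [-0.5, -0.1, -0.9]
gripper_width: 0.0171
shift [-0.00301575 -0.0090087   0.06313079] [1.79962563e+02 7.26656897e-02 8.69686103e+00]
```

View pics/w3.png

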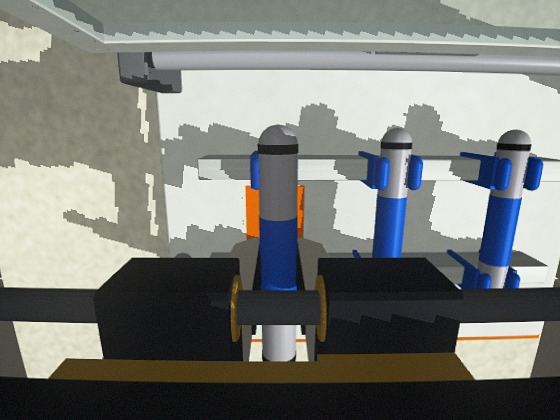

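Wrist view: the rod is over the marker (246–304, row 210), with the left jaw at (255,170). I'll check the lateral offset numerically.

```bash
python3 - <<'E'
from h import *
o=get_obs();c=capture("wrist");im=c["image"];g=cv2.cvtColor(im,cv2.COLOR_BGR2HSV)
t=np.array(o["position"]);Rm=R.from_quat(o["tool_rot"]);print(t)
for v in (195,210,225):
    r=np.nonzero(cv2.inRange(g[v:v+1],(5,150,80),(18,255,255))[0])[0];print(v,r.min(),r.max(),[Rm.inv().apply(onz(c,(u,v),.0135)-t).round(4) for u in(r.min()-.5,r.max()+.5)])
print("jawL", Rm.inv().apply(onz(c,(255,152),.058)-t).round(4))
n1=[Rm.inv().apply(onz(c,(u,v),.05)-t).round(4) for u,v in((397,165),(392,225),(515,165),(493,240))];print(n1)
print("shift",rel([.5287,.1587,.068]))
E
```

```text
[0.53041201 0.15645908 0.08767631]
195 246 303 [array([ 0.0174, -0.024 ,  0.0742]), array([0.0174, 0.0196, 0.0742])]
210 246 303 [array([ 0.0058, -0.0243,  0.0742]), array([0.0058, 0.0198, 0.0742])]
225 247 302 [array([-0.0061, -0.0238,  0.0742]), array([-0.0062,  0.0193,  0.0742])]
jawL [ 0.053  -0.0132  0.0297]
[array([0.0445, 0.0751, 0.0378]), array([0.0051, 0.0753, 0.0377]), array([0.045 , 0.152 , 0.0378]), array([-0.0057,  0.1455,  0.0378])]
shift [-0.00510118 -0.00765574  0.06670874]
```

```bash
python3 -m jog '[[[-0.005,-0.008,0.06,0,0,0,-1],[-0.005,-0.008,0.1,0,0,0,-1],[-0.005,-0.008,0.1,0,0,0,-1],[-0.005,-0.008,0.1,0,0,0,-1]]]'; python3 - <<'E'
from h import *
o=get_obs();c=capture("wrist");im=c["image"];g=cv2.cvtColor(im,cv2.COLOR_BGR2HSV);cv2.imwrite("pics/w4.png",im[90:330,180:460].repeat(2,0).repeat(2,1))
t=np.array(o["position"]);Rm=R.from_quat(o["tool_rot"]);print(t,Rm.as_euler('xyz',degrees=True)[2])
m=cv2.inRange(g,(100,110,50),(125,255,255))
for v in (140,150,160,170,180,190,210,220,230):
    r=np.nonzero(np.diff((m[v,200:470]>0).astype(int)))[0]+200.5;print(v,r,[Rm.inv().apply(onz(c,(u,v),.055 if v<195 else .05)-t)[1].round(4) for u in r])
E
```

```text
clock: 5.7
position: [0.5292, 0.1588, 0.0587]
tool_rot: [0.997, 0.076, 0.001, 0.0]
contact_force: [0.7, -0.8, -1.5]
gripper_width: 0.0171
[0.52916155 0.15882898 0.05866506] 8.743479105939551
140 [] []
150 [] []
160 [250.5 257.5 297.5 305.5 377.5 397.5 436.5 442.5] [np.float64(-0.0138), np.float64(-0.0102), np.float64(0.0106), np.float64(0.0147), np.float64(0.0522), np.float64(0.0628), np.float64(0.0835), np.float64(0.0867)]
170 [250.5 257.5 296.5 305.5 385.5 413.5 434.5 451.5] [np.float64(-0.0139), np.float64(-0.0102), np.float64(0.0101), np.float64(0.0148), np.float64(0.0568), np.float64(0.0717), np.float64(0.083), np.float64(0.0922)]
180 [250.5 258.5 296.5 305.5 384.5 412.5 433.5 449.5] [np.float64(-0.014), np.float64(-0.0098), np.float64(0.0102), np.float64(0.0149), np.float64(0.0567), np.float64(0.0717), np.float64(0.0831), np.float64(0.0918)]
190 [251.5 258.5 296.5 305.5 379.5 411.5 432.5 448.5] [np.float64(-0.0136), np.float64(-0.0099), np.float64(0.0103), np.float64(0.015), np.float64(0.0544), np.float64(0.0717), np.float64(0.0831), np.float64(0.0919)]
210 [395.5 430.5] [np.float64(0.0659), np.float64(0.0857)]
220 [259.5 268.5 285.5 296.5 394.5 429.5] [np.float64(-0.0099), np.float64(-0.0048), np.float64(0.0046), np.float64(0.0108), np.float64(0.0658), np.float64(0.0858)]
230 [259.5 296.5 393.5 428.5] [np.float64(-0.01), np.float64(0.0108), np.float64(0.0658), np.float64(0.0859)]
```

View pics/w4.png

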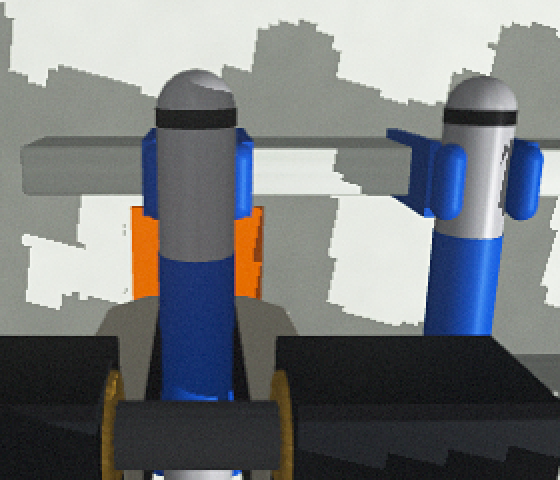

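Crop: both jaws show evenly on either side of the rod (lateral error under 0.5 mm), so I'm pressing straight down.

```bash
python3 -m jog '[[[0,0,0.025,0,0,0,-1],[0,0,0.05,0,0,0,-1],[0,0,0.075,0,0,0,-1],[0,0,0.09,0,0,0,-1],[0,0,0.09,0,0,0,-1]]]'; python3 -m jog '[[[0,0,0,0,0,0,-1]]]'
```

```text
clock: 6.38
position: [0.5298, 0.1589, 0.0332]
tool_rot: [0.997, 0.076, 0.002, 0.0]
contact_force: [-2.8, -0.0, 13.8]
gripper_width: 0.0171
clock: 6.5
position: [0.5298, 0.1589, 0.0335]
tool_rot: [0.997, 0.076, 0.002, 0.0]
contact_force: [-0.2, -0.8, -3.0]
gripper_width: 0.0174
```

```bash
python3 -m jog '[[[0,0,0.012,0,0,0,-1],[0,0,0.012,0,0,0,-1],[0,0,0.012,0,0,0,-1]]]'; python3 -m jog '[[[0,0,0,0,0,0,-0.3],[0,0,0,0,0,0,-0.3],[0,0,0,0,0,0,-0.3]]]';  python3 -m jog '[[[0,0,-0.15,0,0,0,-0.3],[0,0,-0.3,0,0,0,-0.3],[-0.1,0,-0.5,0,0,0,-0.3],[-0.2,0,-0.5,0,0,0,-0.3],[-0.3,0,-0.5,0,0,0,-0.3]]]'
python3 - <<'E'
from h import *
o=get_obs();c=capture("wrist");cv2.imwrite("pics/w5.png",c["image"])
s=capture("side");cv2.imwrite("pics/s5.png",s["image"]);cv2.imwrite("pics/t5.png",capture("top")["image"])
g=cv2.cvtColor(c["image"],cv2.COLOR_BGR2HSV);m=cv2.inRange(g,(100,110,50),(125,255,255))
for q in cv2.findContours(m,cv2.RETR_EXTERNAL,cv2.CHAIN_APPROX_NONE)[0]:
    if cv2.contourArea(q)<60: continue
    P=np.array([onz(c,p[0],.05)[:2] for p in q]).astype(np.float32);r=cv2.minAreaRect(P);print(cv2.boundingRect(q),np.round(r[0],4),np.round(r[1],4),round(r[2],1))
E
```

```text
clock: 6.88
position: [0.5299, 0.1589, 0.033]
tool_rot: [0.997, 0.076, 0.003, 0.001]
contact_force: [-9.9, -0.9, 29.2]
gripper_width: 0.0171
clock: 7.25
position: [0.5296, 0.1589, 0.0323]
tool_rot: [0.997, 0.076, 0.002, 0.001]
contact_force: [-0.3, 0.8, -0.2]
gripper_width: 0.0325
clock: 7.88
position: [0.4394, 0.1452, 0.1824]
tool_rot: [0.997, 0.076, 0.003, 0.001]
contact_force: [0.3, 0.4, -0.5]
gripper_width: 0.0325
(453, 131, 12, 22) [ 0.5195 -0.0098] [0.019  0.0089] 7.1
(413, 130, 30, 24) [0.5148 0.0189] [0.0206 0.0264] 9.3
(371, 130, 10, 23) [0.5077 0.066 ] [0.0198 0.0082] 12.3
(339, 129, 19, 24) [0.5043 0.0906] [0.0205 0.0159] 7.9
(286, 129, 9, 23) [0.4966 0.1425] [0.0195 0.0072] 9.4
(262, 129, 10, 23) [0.4934 0.1633] [0.0195 0.0081] 8.5
(435, 69, 28, 56) [0.5558 0.0101] [0.047  0.0204] 9.1
(353, 67, 24, 57) [0.5446 0.0844] [0.0471 0.0189] 8.9
(268, 64, 21, 57) [0.5353 0.1593] [0.0468 0.0174] 9.1
(463, 38, 13, 28) [0.5955 0.0014] [0.0222 0.0094] 8.0
(419, 37, 33, 33) [0.5892 0.0311] [0.02   0.0319] 25.9
(376, 36, 11, 30) [0.5831 0.0777] [0.0233 0.0086] 9.6
(342, 35, 21, 34) [0.578 0.101] [0.0283 0.0149] 0.5
(286, 34, 10, 35) [0.5703 0.1539] [0.0272 0.0077] 9.3
(261, 34, 11, 35) [0.5671 0.1745] [0.0272 0.0085] 8.2
```

View pics/w5.png

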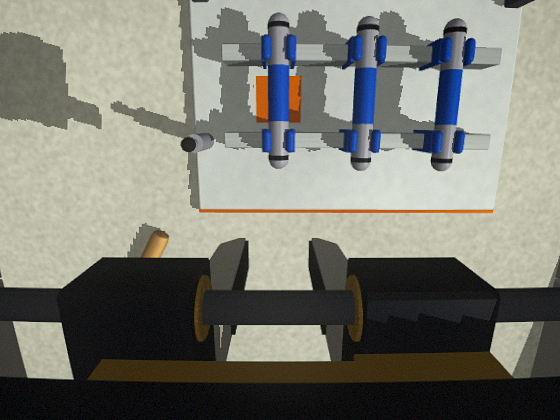

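Wrist view: the rod sits in the marked clip at (278,92), level with its neighbours (352–360,92), with spacing 75.5 mm and yaw 9.1°. Next I'll triangulate the handle bar from top and side.

```bash
python3 - <<'E'
from h import *
T=capture("top");S=capture("side")
def bar(im,roi):
    h=cv2.cvtColor(im,cv2.COLOR_BGR2HSV);m=cv2.inRange(h,(3,150,60),(20,255,255));k=np.zeros_like(m);x0,y0,x1,y1=roi;k[y0:y1,x0:x1]=m[y0:y1,x0:x1]
    q=max(cv2.findContours(k,cv2.RETR_EXTERNAL,cv2.CHAIN_APPROX_NONE)[0],key=cv2.contourArea)[:,0]
    print(cv2.boundingRect(q),cv2.contourArea(q));return q
t=bar(T["image"],(215,145,290,185));s=bar(S["image"],(265,120,330,175));s0=bar(cv2.imread("pics/side0.png"),(265,120,330,175))
def mid(q):  # upper contour midline: fit upper edge, offset half thickness by column
    xs=np.arange(q[:,0].min(),q[:,0].max()+1);top=np.array([q[q[:,0]==x,1].min() for x in xs]);return xs,top
def tri(a,b):
    o1,d1=ray(T,a);o2,d2=ray(S,b);A=np.stack([d1,-d2],1);l=np.linalg.lstsq(A,o2-o1,rcond=None)[0];p,q=o1+d1*l[0],o2+d2*l[1];return ((p+q)/2).round(4),np.linalg.norm(p-q).round(4)
for q,n in((t,"t"),(s,"s")):
    xs,top=mid(q);print(n,list(zip(xs[::4].tolist(),top[::4].tolist())))
    bot=[q[q[:,0]==x,1].max() for x in xs];print(bot[::4])
E
```

```text
(224, 155, 53, 19) 278.5
(280, 127, 32, 31) 119.5
(280, 127, 32, 31) 118.5
t [(224, 163), (228, 161), (232, 161), (236, 160), (240, 159), (244, 159), (248, 159), (252, 158), (256, 158), (260, 157), (264, 157), (268, 156), (272, 156), (276, 156)]
[np.int32(165), np.int32(173), np.int32(165), np.int32(165), np.int32(164), np.int32(164), np.int32(163), np.int32(163), np.int32(162), np.int32(162), np.int32(161), np.int32(161), np.int32(160), np.int32(167)]
s [(280, 128), (284, 129), (288, 131), (292, 133), (296, 135), (300, 138), (304, 140), (308, 142)]
[np.int32(129), np.int32(131), np.int32(133), np.int32(136), np.int32(138), np.int32(140), np.int32(143), np.int32(156)]
```

```bash
python3 - <<'E'
from h import *
T=capture("top");S=capture("side")
def tri(a,b):
    o1,d1=ray(T,a);o2,d2=ray(S,b);l=np.linalg.lstsq(np.stack([d1,-d2],1),o2-o1,rcond=None)[0];p,q=o1+d1*l[0],o2+d2*l[1];return ((p+q)/2).round(4),np.linalg.norm(p-q).round(4)
print(tri((224,163.7),(279.7,128.3)),tri((277,158.3),(311.3,145)),tri((250.5,161),(295.7,136.5)))
a=np.radians(8.9);X=np.array([np.cos(a),np.sin(a),0]);p=tri((250.5,161),(295.7,136.5))[0]
C=np.array([.5445,.085,0]);print("bar st x",(p-C)@X,"yoff",(p-C)@np.array([-X[1],X[0],0]), "x from z", np.sqrt(.203**2-(p[2]-.074)**2) if p[2]<.277 else 0)
o=get_obs();print(o["joint_pos"]);Rm=R.from_quat(o["tool_rot"])
print("shift",rel([.655,.102,.36]), rel([.655,.102,.27]))
E
```

```text
(array([0.6473, 0.1682, 0.2755]), np.float64(0.0052)) (array([0.6667, 0.0346, 0.2786]), np.float64(0.0046)) (array([0.6579, 0.1012, 0.2765]), np.float64(0.0013))
bar st x 0.11454095703630017 yoff -0.0015392079808955964 x from z 0.014239030865897952
[ 7.81405592e-02  1.31741585e-01  1.78999112e+00 -1.07729041e-03
  1.21548098e+00  1.49648419e+00]
shift [ 0.6854069   0.25201212 -0.59116065] [ 0.68411943  0.25161194 -0.29116368]
```

```bash
python3 -m jog '[[[0,0,-0.2,0,0,-0.05,0.1],[0,0,-0.4,0,0,-0.1,0.1],[0.05,0,-0.59,0,0,-0.16,0.1],[0.2,0.05,-0.59,0,0,-0.21,0.1],[0.35,0.1,-0.59,0,0,-0.26,0.1]]]'; python3 -m jog '[[[0,0,0,0,0,-0.05,0.1],[0,0,0,0,0,-0.1,0.1],[0,0,0,0,0,-0.15,0.1],[0,0,0,0,0,-0.2,0.1],[0,0,0,0,0,-0.24,0.1]]]'; python3 -c "
from h import *
o=get_obs();print(R.from_quat(o['tool_rot']).as_euler('xyz',degrees=True),rel([.658,.101,.35]))"
```

```text
clock: 8.85
position: [0.551, 0.1318, 0.3601]
tool_rot: [0.883, 0.469, 0.003, 0.002]
contact_force: [0.5, 0.2, -0.3]
gripper_width: 0.0513
clock: 9.48
position: [0.552, 0.1318, 0.3594]
tool_rot: [0.647, 0.762, 0.002, 0.003]
contact_force: [-0.1, 0.1, -1.0]
gripper_width: 0.0513
[1.79646878e+02 8.95295966e-02 9.93314751e+01] [-0.15839791  0.33185517  0.03361257]
```

```bash
python3 -m jog '[[[-0.08,0.16,0,0,0,0,0.1],[-0.16,0.332,0,0,0,0,0.1],[-0.16,0.332,0,0,0,0,0.1],[-0.16,0.332,0,0,0,0,0.1]]]'; python3 - <<'E'
from h import *
o=get_obs();c=capture("wrist");im=c["image"];cv2.imwrite("pics/w6.png",im);t=np.array(o["position"]);Rm=R.from_quat(o["tool_rot"])
m=cv2.inRange(cv2.cvtColor(im,cv2.COLOR_BGR2HSV),(3,150,60),(20,255,255))
for q in cv2.findContours(m,cv2.RETR_EXTERNAL,cv2.CHAIN_APPROX_NONE)[0]:
    if cv2.contourArea(q)>60: print(cv2.boundingRect(q))
for v in range(140,420,20):
    r=np.nonzero(m[v])[0]
    if len(r): print(v,r.min(),r.max(),[Rm.inv().apply(onz(c,(u,v),.277)-t).round(4)[:2] for u in(r.min(),r.max())])
E
```

```text
clock: 9.98
position: [0.6584, 0.1005, 0.3587]
tool_rot: [0.647, 0.762, 0.001, 0.002]
contact_force: [-0.3, -0.4, 0.2]
gripper_width: 0.0515
(198, 337, 172, 45)
(151, 303, 13, 38)
(393, 280, 13, 61)
(152, 276, 13, 26)
(187, 124, 29, 8)
(267, 123, 22, 168)
(186, 103, 29, 8)
(122, 58, 20, 200)
(501, 0, 59, 31)
140 129 363 [array([ 0.0567, -0.1108]), array([0.0563, 0.0644])]
160 131 388 [array([ 0.0418, -0.1109]), array([0.0414, 0.0845])]
180 133 287 [array([ 0.0264, -0.111 ]), array([0.026 , 0.0077])]
200 135 286 [array([ 0.0106, -0.1111]), array([0.0103, 0.007 ])]
220 137 286 [array([-0.0058, -0.1113]), array([-0.0059,  0.0071])]
240 139 285 [array([-0.0226, -0.1116]), array([-0.0227,  0.0064])]
260 268 285 [array([-0.04  , -0.0074]), array([-0.04  ,  0.0065])]
280 159 397 [array([-0.0581, -0.0986]), array([-0.0588,  0.1007])]
300 153 404 [array([-0.0768, -0.1057]), array([-0.0777,  0.1086])]
320 151 404 [array([-0.0963, -0.1095]), array([-0.0973,  0.1107])]
340 156 400 [array([-0.1166, -0.1073]), array([-0.1177,  0.1093])]
360 266 531 [array([-0.1373, -0.0101]), array([-0.1438,  0.2379])]
380 136 426 [array([-0.1604, -0.1308]), array([-0.1622,  0.1389])]
```

View pics/w6.png

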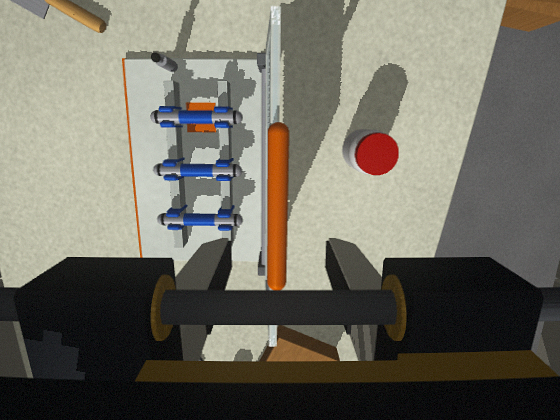

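Wrist view: the bar runs vertically at column 277, centred between the open fingers (lateral offset under 1 mm). I'm descending to pinch it.

```bash
python3 -m jog '[[[0,0,0.15,0,0,0,0.1],[0,0,0.25,0,0,0,0.1],[0,0,0.31,0,0,0,0.1],[0,0,0.336,0,0,0,0.1],[0,0,0.336,0,0,0,0.1]]]'; python3 -m jog '[[[0,0,0,0,0,0,-1],[0,0,0,0,0,0,-1],[0,0,0,0,0,0,-1],[0,0,0,0,0,0,-1],[0,0,0,0,0,0,-1]]]'; python3 -c "
from h import *
o=get_obs();p=np.array(o['position']);print(p,R.from_quat(o['tool_rot']).as_matrix().round(3))
s=capture('side');t=capture('top')
a=np.radians(8.9);X=np.array([np.cos(a),np.sin(a),0]);Y=np.array([-X[1],X[0],0])
H=np.array([.5445,.085,.074])+.1*X
# hinge barrels in top picture, z~.074
for uv in ((207.3,196.7),(305.7,185.7)): q=onz(t,uv,.074);print((q-H)@X,(q-H)@Y)
print('bar rel hinge',(p+[0,0,.019]-H)@X,p[2]+.019-.074)"
```

```text
clock: 10.65
position: [0.6579, 0.1013, 0.2601]
tool_rot: [0.647, 0.763, 0.002, 0.003]
contact_force: [0.2, 0.3, 0.7]
gripper_width: 0.0514
clock: 11.28
position: [0.658, 0.1013, 0.2602]
tool_rot: [0.647, 0.763, 0.002, 0.003]
contact_force: [-0.4, 0.6, 0.2]
gripper_width: 0.0152
[0.6580276  0.10126065 0.26021415] [[-0.163  0.987  0.007]
 [ 0.987  0.163 -0.   ]
 [-0.001  0.007 -1.   ]]
-0.006589363621422463 0.14219768506967365
-0.01443153731520719 -0.1464492372052086
bar rel hinge 0.014676406094703628 0.20521414531195653
```

```bash
python3 -m jog '[[[0,-0.04,-0.001,0,0,0,-1],[0,-0.085,-0.001,0,0,0,-1],[0,-0.135,0.003,0,0,0,-1],[0,-0.185,0.01,0,0,0,-1],[0,-0.235,0.02,0,0,0,-1]]]'; python3 -m jog '[[[0,0,0,0,0,0,-1]]]'
```

```text
clock: 12.0
position: [0.5882, 0.0907, 0.2547]
tool_rot: [0.647, 0.763, 0.004, 0.003]
contact_force: [1.2, 4.2, 2.3]
gripper_width: 0.0151
clock: 12.12
position: [0.5866, 0.0906, 0.2545]
tool_rot: [0.647, 0.763, 0.003, 0.003]
contact_force: [0.3, -0.9, -3.4]
gripper_width: 0.0149
```

```bash
python3 -m jog '[[[0,-0.043,0.013,0,0,0,-1],[0,-0.082,0.027,0,0,0,-1],[0,-0.121,0.045,0,0,0,-1],[0,-0.159,0.064,0,0,0,-1],[0,-0.195,0.087,0,0,0,-1]]]'; python3 -m jog '[[[0,0,0,0,0,0,-1]]]'
```

```text
clock: 12.75
position: [0.5284, 0.0817, 0.2276]
tool_rot: [0.647, 0.763, 0.004, 0.003]
contact_force: [0.5, 5.0, 0.4]
gripper_width: 0.0152
clock: 12.88
position: [0.5266, 0.0815, 0.2266]
tool_rot: [0.647, 0.763, 0.003, 0.001]
contact_force: [-1.1, 1.8, -1.1]
gripper_width: 0.015
```

```bash
python3 -m jog '[[[0,-0.04,0.028,0,0,0,-1],[0,-0.076,0.058,0,0,0,-1],[0,-0.11,0.091,0,0,0,-1],[0,-0.142,0.126,0,0,0,-1],[0,-0.171,0.163,0,0,0,-1]]]'; python3 -m jog '[[[0,0,0,0,0,0,-1]]]'
```

```text
clock: 13.5
position: [0.4766, 0.0736, 0.1771]
tool_rot: [0.647, 0.763, 0.003, 0.002]
contact_force: [3.5, 6.5, -1.7]
gripper_width: 0.0152
clock: 13.62
position: [0.4758, 0.0735, 0.1761]
tool_rot: [0.647, 0.763, 0.003, 0.001]
contact_force: [0.2, 3.4, -2.3]
gripper_width: 0.0153
```

```bash
python3 -m jog '[[[0,-0.026,0.034,0,0,0,-1],[0,-0.05,0.075,0,0,0,-1],[0,-0.071,0.117,0,0,0,-1],[0,-0.088,0.161,0,0,0,-1],[0,-0.088,0.161,0,0,0,-1]]]'
```

```text
clock: 14.25
position: [0.4509, 0.0697, 0.1272]
tool_rot: [0.647, 0.762, 0.004, 0.001]
contact_force: [3.8, 6.0, -4.5]
gripper_width: 0.0153
```

```bash
python3 -m jog '[[[0,-0.01,0.021,0,0,0,-1],[0,-0.016,0.043,0,0,0,-1],[0,-0.021,0.066,0,0,0,-1],[0,-0.026,0.089,0,0,0,-1],[0,-0.026,0.089,0,0,0,-1]]]'
```

```text
clock: 14.88
position: [0.4441, 0.0687, 0.1003]
tool_rot: [0.647, 0.762, 0.004, 0.001]
contact_force: [2.2, 4.7, -1.8]
gripper_width: 0.0151
```

```bash
python3 -m jog '[[[0,-0.002,0.01,0,0,0,-1],[0,-0.003,0.02,0,0,0,-1],[0,-0.004,0.028,0,0,0,-1],[0,-0.004,0.028,0,0,0,-1]]]';python3 -m jog '[[[0,-0.001,0.008,0,0,0,-1],[0,-0.002,0.015,0,0,0,-1],[0,-0.002,0.015,0,0,0,-1]]]'
```

```text
clock: 15.38
position: [0.4428, 0.0685, 0.0917]
tool_rot: [0.647, 0.762, 0.004, 0.001]
contact_force: [-0.4, 4.3, -0.0]
gripper_width: 0.015
clock: 15.75
position: [0.4423, 0.0684, 0.087]
tool_rot: [0.647, 0.762, 0.004, 0.001]
contact_force: [0.4, 4.3, -1.3]
gripper_width: 0.0153
```

```bash
python3 -m jog '[[[0,-0.001,0.006,0,0,0,-1],[0,-0.001,0.01,0,0,0,-1],[0,-0.001,0.01,0,0,0,-1]]]';python3 -m jog '[[[0,0,0.005,0,0,0,-1],[0,0,0.01,0,0,0,-1],[0,0,0.01,0,0,0,-1]]]'
```

```text
clock: 16.12
position: [0.4421, 0.0684, 0.0845]
tool_rot: [0.647, 0.762, 0.004, 0.001]
contact_force: [-2.7, 4.6, 5.9]
gripper_width: 0.015
clock: 16.5
position: [0.442, 0.0683, 0.0833]
tool_rot: [0.647, 0.763, 0.004, 0.002]
contact_force: [-7.2, 4.3, 21.9]
gripper_width: 0.0153
```

The stop has been reached at TCP z about 0.0845, where the upward force rises. I'm easing off, then releasing with a small opening.

```bash
python3 -m jog '[[[0,0,0.002,0,0,0,-1],[0,0,0.002,0,0,0,-1]]]'
```

```text
clock: 16.75
position: [0.442, 0.0683, 0.084]
tool_rot: [0.647, 0.763, 0.004, 0.002]
contact_force: [-4.2, 3.9, 13.6]
gripper_width: 0.0147
```

```bash
python3 -m jog '[[[0,0,-0.001,0,0,0,-1],[0,0,-0.001,0,0,0,-1]]]'; python3 -m jog '[[[0,0,0,0,0,0,-0.7],[0,0,0,0,0,0,-0.5],[0,0,0,0,0,0,-0.35],[0,0,0,0,0,0,-0.35]]]'
```

```text
clock: 17.0
position: [0.4421, 0.0683, 0.0846]
tool_rot: [0.647, 0.763, 0.004, 0.002]
contact_force: [-1.4, 4.6, 5.7]
gripper_width: 0.0155
clock: 17.5
position: [0.442, 0.068, 0.0843]
tool_rot: [0.647, 0.763, 0.004, 0.002]
contact_force: [0.9, -0.3, -0.1]
gripper_width: 0.03
```

```bash
python3 -m jog '[[[0,0,-0.03,0,0,0,-0.35],[0,0,-0.08,0,0,0,-0.35],[0,0,-0.2,0,0,0,-0.35],[0,0,-0.35,0,0,0,-0.35],[0,0,-0.5,0,0,0,-0.35]]]'; python3 -m jog '[[[-0.3,-0.2,-0.1,0,0,0,-0.35],[-0.5,-0.2,-0.1,0,0,0,-0.35],[-0.7,-0.2,-0.1,0,0,0,-0.35],[-0.9,-0.2,-0.1,0,0,0,-0.35],[-0.9,-0.2,-0.1,0,0,0,-0.35]]]'; python3 - <<'E'
from h import *
t=capture("top")["image"];s=capture("side")["image"]
cv2.imwrite("pics/end.png",np.hstack([cv2.resize(t[140:290,180:330],(390,390)),cv2.resize(s[110:240,220:350],(390,390))]))
E
```

```text
clock: 18.12
position: [0.4405, 0.0674, 0.2363]
tool_rot: [0.647, 0.763, 0.004, 0.002]
contact_force: [0.9, 0.1, -1.0]
gripper_width: 0.0304
clock: 18.75
position: [0.4249, -0.212, 0.2661]
tool_rot: [0.648, 0.762, 0.004, 0.003]
contact_force: [0.2, 1.2, 0.4]
gripper_width: 0.0304
```

View pics/end.png

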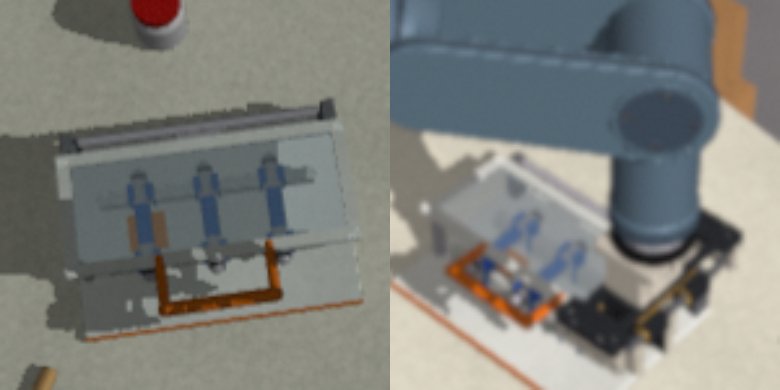

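The final crop shows the cover down, all three probes in line beneath it (sleeves at x ≈ 145, 208 and 277 in the top half) and the gripper clear. I'm handing in.

```bash
python3 -c "
from h import *
print(get_obs()['contact_force'],bot.job_done())"
```

```text
the job is handed in; nothing more can be done
[0.99843073 0.62378941 0.15681046] None
```

The loose probe is in the marked clip and the cover is down on its stop. I let go, moved the gripper clear and handed the job in at about 19 s of the 64 s limit; no verdict was reported.

**Probe:** I pressed it home with up to about 29 N at the wrist. The last close look before lowering the cover showed its axis 75.5 mm from the neighbouring probe (nominal 75 mm), parallel to it within about 0.2°. It sits about 2.5 mm off along the clip. The tool height at the end of the press put its axis at about 50 mm.

**Cover:** I pinched the bar and lowered it along its arc, reaching the stop at about 0.11 rad. My last lowering step read 22 N at the wrist, which I estimate as about 35 N on the stop, close to the 40 N limit. I eased off to about 6 N before opening the fingers.

**Last checks:** The final picture showed the cover down and all three probes in line under it. The wrist force was near zero. I could not measure the resting force on the stop directly.

**Disagreement:** An early estimate of the clip's sideways position differed by about 1–2 mm between the marker and the neighbouring probe. A closer look at the jaws before pressing settled it to within 0.5 mm.

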